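# Put the carving gouge away and fasten the box

### The arm

A 7-joint arm with a two-finger parallel gripper is mounted at the origin on the work surface. World frame = base frame: x ahead of the robot, y to its left, z up, the work surface at z = 0. Lengths are in mm, angles in degrees, forces in N, time in s.
With the tool pointing down it reaches from about 350 to 900 mm from the base axis. Payload 19.9 kg.
Tool frame: the origin (TCP) lies at the very end of the fingers, on their centre line; the grasp point (between the pads) lies 19 mm behind it (robot.tcp_to_grasp is the distance from the TCP to the grasp point, in mm); z points along the fingers, y is the line along which they close (so a half turn about z gives the same grasp; the last joint's range is limited). The gripper opens to 85 mm and grips with 20 to 120 N. Pads are 22 mm wide; open, the fingers measure 114 mm over their backs; the gripper's body (76 mm by 85 mm) begins 54 mm behind the grasp point. The pads swing forward as they close: fully open they stand 13 mm farther back than shut.
Start: joints at [71.419, 23.915, -0.59, 92.452, 0.269, 63.638, -3.037], TCP at [174.399, -600.155, 231.26] pointing down, gripper open.
Joint ranges: [-161.28, 161.28], [-22.2, 115.67], [-73.04, 71.86], [3.21, 147.25], [-68.34, 248.33], [10.77, 114.83], [-161.83, 161.83]. Speed limits (degrees/s): [108.29, 108.29, 136.94, 136.94, 172.46, 172.46, 172.46].

### API

Orientations are given as a 3x3 rotation matrix whose columns are the frame's x, y, z axes.
In Python, from bench import robot, viewer, finder gives the robot as it stands. The module is installed in compiled form; this text tells all that it offers.
- The arm moves only by the shell command python3 -m handwheel 'ROWS' [FORCE]. ROWS is JSON, a list of rows, each a list of 3 entries, a list of its own where there are three numbers: the shift along the world's x, y, z normalised to -1 to 1, where 1 is 0.3 m, then the turn, a rotation vector about the world's x, y, z normalised to -1 to 1, where 1 is 0.5 rad, then the opening, from -1 (shut) to 1 (fully open). A call has 1 to 20 rows; each row is the pose to reach, as a shift and turn from the pose commanded when the call began; what a row does not reach only later rows make up. A row lasts 1/10 s, in which the tool goes at most 50 mm and 8.59 degrees, less where a joint would pass 70% of its speed; a pose out of reach is approached as far as the arm can. A call with a number of a shift or a turn outside -1 to 1 is refused whole. A call with a gripper value outside its range is refused whole. The fingers move at their own pace and stop on an object; FORCE is the grip in N (left out, the last holds). Time passes only in rows, so rows that repeat a pose let the fingers close. It gives the time, the measured TCP pose, the force, the opening and the grip force at its end, in the units of the state.
- robot.observe(): the state, without advancing time (a new reading comes with each control period).
- viewer.camera(name): name is "scene" or "top"; returns a dict with "pixels" (420x560x3 uint8, red, green, blue), "depth" (420x560 float32, mm along the optical axis (not along the pixel's ray), 0 where there is no reading), "mtx" (3x3 intrinsics, pixels), "D" ([k1, k2, p1, p2, k3] as OpenCV has them; the pictures are not rectified), "view" (4x4, takes a point from world to camera coordinates). Camera axes: x right, y up, looking along -z (the intrinsics and any distortion apply to the point x, -y, -z); pixel columns grow to the right and rows downward; lengths in mm; the calibration is good to about 2 mm. A picture is of the moment at which its call begins.
- robot.sign_off(): hands the job in; it is judged then, once.
Trained networks look in the newest picture that a camera, given by its name, has taken for a name from the list of things; names that differ only in an ending like _2 or _b are one class to them, and where a whole thing is asked for, a point or a joint stands for the part that bears it (a point fixed in the world has none). Each returns a list of dicts, best first, with "conf" (0 to 1); they miss things now and then, are a little off and sometimes report something else, mostly with a low value. They report only what shows in the picture. A call takes as long as a camera call. They do not tell look-alikes from the thing itself.
- finder.cut_out(name, camera): "region" (420x560 bool, what is visible of it) and "extent" ([left, top, width, height] in pixels, round what is visible of it).
The state is a dict: "time": time; "qpos": joint angles; "joint_velocities": joint speeds; "effort": joint torques, N m; "tool_pos": TCP position; "tcp_rot": TCP orientation; "ft_force": force on the tool from outside, world axes, zero at the start; "wrist_torque": the same for the moment, N m; "width": finger opening in mm; "gripper_force": force on a finger pad.
Only numpy, scipy, OpenCV 4.12 (cv2) and the standard library are available. Lean on these libraries where they do the work, as an engineer would, in place of code of your own. Each camera call takes 0.05 s, during which the arm holds its last target. There are 200 camera calls.

### The job

Lay the red-handled gouge in the open wooden tool box, put the loose lid on so that it sits fully home all round, then swing the brass clasp over and down flat onto the lid. Set the gouge and the lid down rather than dropping them, and leave the plain wooden-handled gouge, the dark pot and the carved figure where they are.

Things in the scene. Friction and masses are not known exactly. Their poses are not given: they have to be found in the camera images.
- box: Dark wooden tool box with grey-lined floor, fixed to the bench, open on top: 206 (x) by 120 (y) by 48 mm high, walls and floor 8 mm thick (inside 190 by 104 mm, 40 mm deep). Origin: centre of its underside; x runs along its length, z up. The clasp is on its -x end, which faces roughly towards the robot.
- lid: Loose lid, 0.2 kg: dark plate 206 (x) by 120 (y) by 8 mm; under it a pale lip 182 by 96 by 6 mm that enters the box with 4 mm play all round; on it a pale bar handle 60 (x) by 20 (y), 32 mm high. Origin: centre of the lip's underside (plate z 6 to 14 mm, handle 14 to 46). Starts on the bench on its lip. Fits either way round. Seated, its origin is 42 mm above the box's.
- gouge: Carving gouge to put away, 165 mm long, about 0.09 kg: red eight-sided handle 104 mm long and 28 mm across flats, brass ferrule, steel blade. Origin: underside of the middle of the handle, whose axis is 14 mm higher; x points from handle to blade (handle -52 to 52 mm, blade tip at 113 mm), z up. It starts lying on the bench.
- gouge_mid (a point): Middle of the red gouge's whole length, on its axis (30.5 mm from the middle of the handle towards the blade); axes as the gouge's.
- clasp (a joint): Brass clasp angle: flat strap 36 mm wide, 5 thick, 70 long, with a bead along its end. Hinge line parallel to the box's y at x = -111, z = 56 mm in the box frame (top of the seated lid). 0: flat on the lid, pointing to the box's +x; 1.57: upright; more: leaning outwards. Starts at 1.7 to 2.1, range -0.1 to 2.3. Stays where left (friction 0.05 N m); about 1 N pushes it.
- clasp_tip (a point): The bead at the free end of the clasp, 67 mm from the hinge line, mid-width; x along the strap away from the hinge, z out of the face that is uppermost when shut.
- wood_gouge: Another gouge of the same shape with a pale wooden handle, lying on the bench; to be left alone. Origin and axes as the red gouge's.
- pot: Open dark metal pot without handles, 90 mm across the rim and 70 mm high, standing on the bench; to be left alone. Origin: centre of its underside.
- carving: Carved wooden figure on an 80 mm square base, 148 mm high, standing on the bench; to be left alone. Origin: centre of its underside.
Not all that is in view belongs to the job. What is shaped like the lid but green is not meant.

How it is judged (in metres and radians):
On the way, in this order (a step that is already met when the one before it is completed fails the run):
1. the red gouge lies down inside the box, let go (x of gouge_mid in the frame of box between -0.06 and 0.06 m and y of gouge_mid in the frame of box between -0.052 and 0.052 m and z of gouge_mid in the frame of box between 0.012 and 0.03 m and contact force between the fingers and gouge below 0.2 N), for 0.2 s.
2. the lid is seated on the box, let go (x of gouge_mid in the frame of box between -0.06 and 0.06 m and y of gouge_mid in the frame of box between -0.052 and 0.052 m and z of gouge_mid in the frame of box between 0.012 and 0.03 m and x of lid in the frame of box between -0.007 and 0.007 m and y of lid in the frame of box between -0.007 and 0.007 m and z of lid in the frame of box between 0.039 and 0.044 m and angle between lid's own z axis and vertical below 0.02 rad and angle between the x axis of lid and the x axis of box, either way round below 0.12 rad and contact force between the fingers and lid below 0.2 N), for 0.2 s.
3. the clasp is down on the seated lid (x of lid in the frame of box between -0.007 and 0.007 m and y of lid in the frame of box between -0.007 and 0.007 m and z of lid in the frame of box between 0.039 and 0.044 m and angle between lid's own z axis and vertical below 0.02 rad and angle between the x axis of lid and the x axis of box, either way round below 0.12 rad and value of joint clasp between -0.08 and 0.08 rad), for 0.2 s.
At the end, for the whole second after the job is handed in: Red gouge lying in the box (middle within 60 mm lengthwise, 52 mm crosswise, 12 to 30 mm up); lid seated: origin 39 to 44 mm above the box's, centred within 7 mm, level to 0.02 rad, in line to 0.12 rad either way round; clasp within 0.08 rad of flat; gouge and lid at rest (all of step 3 and x of gouge_mid in the frame of box between -0.06 and 0.06 m and y of gouge_mid in the frame of box between -0.052 and 0.052 m and z of gouge_mid in the frame of box between 0.012 and 0.03 m and linear speed of each of lid, gouge below 0.02 m/s); the robot touches nothing.
It fails at once if the wooden-handled gouge was moved more than 30 mm (distance of wood_gouge from where it was at the start of the episode above 0.03 m).
It fails at once if the pot was moved more than 30 mm (distance of pot from where it was at the start of the episode above 0.03 m).
It fails at once if the carved figure was moved more than 30 mm (distance of carving from where it was at the start of the episode above 0.03 m).
It fails at once if the red gouge was dropped (falling free faster than 0.8 m/s, about 33 mm of fall) (contact force between the fingers and gouge below 0.2 N and linear speed of gouge above 0.8 m/s).
It fails at once if the lid was dropped (falling free faster than 0.8 m/s, about 33 mm of fall) (contact force between the fingers and lid below 0.2 N and linear speed of lid above 0.8 m/s).
It also fails if it takes over 72 s, if anything falls off the work surface, if the arm or the gripper's body presses on something with over 40 N, if the wrist force passes 120 N, or if a joint passes its speed limit or range.

## Working session

There is one attempt and no reset: what is moved stays moved. The work goes in short steps, Python scripts to look and compute and a shell command to move; the robot and the scene stay as the last step left them, time stands still between calls to the robot, and variables do not carry over. Pictures are saved under pics/ and viewed, at most 10 in all, crops included, and the job is handed in when it is done.

```bash
mkdir -p pics
cat > h.py <<'E'
import numpy as np, cv2
from bench import robot, viewer, finder
def cam(n): return viewer.camera(n)
def world(c, mask=None):
    d=c["depth"]; h,w=d.shape
    if mask is None: mask=np.ones((h,w),bool)
    m=mask&(d>0); v,u=np.nonzero(m)
    p=cv2.undistortPoints(np.stack([u,v],1).astype(np.float64)[:,None],np.array(c["mtx"],float),np.array(c["D"],float))[:,0]
    z=d[m].astype(float)
    P=np.stack([p[:,0]*z,-p[:,1]*z,-z,np.ones_like(z)],1)
    W=P@np.linalg.inv(np.array(c["view"])).T
    return W[:,:3],u,v
def save(c,name): cv2.imwrite("pics/"+name,c["pixels"][:,:,::-1])
E
python3 - <<'E'
from h import *
s=robot.observe(); print({k:np.round(s[k],3).tolist() for k in s})
for n in ("scene","top"):
    c=cam(n); save(c,n+"0.png"); print(n,np.round(np.linalg.inv(c["view"]),3).tolist(),(c["depth"]>0).mean())
    for o in ("box","lid","gouge","clasp","wood_gouge","pot","carving"):
        for r in finder.cut_out(o,n)[:4]:
            W,u,v=world(c,r["region"])
            if len(W): 
                print(n,o,round(r["conf"],2),r["extent"],len(W),"med",np.median(W,0).round(),"lo",np.percentile(W,3,0).round(),"hi",np.percentile(W,97,0).round(), "rgb",c["pixels"][r["region"]].mean(0).round())
E
```

```text
{'time': 0.0, 'qpos': [71.421, 23.947, -0.59, 92.485, 0.271, 63.639, -3.038], 'joint_velocities': [0.053, 0.116, 0.04, -0.038, 0.001, 0.016, 0.02], 'effort': [0.0, -86.445, 0.678, -43.49, 0.019, 0.008, -0.0], 'tool_pos': [174.26, -599.86, 230.68], 'tcp_rot': [[0.96, 0.279, -0.0], [0.279, -0.96, 0.001], [-0.0, -0.001, -1.0]], 'ft_force': [0.399, -0.051, 0.618], 'wrist_torque': [0.018, -0.022, 0.016], 'gripper_force': 0.0, 'width': 85.376}
scene [[0.515, -0.536, 0.669, 1191.462], [0.857, 0.341, -0.386, -385.67], [-0.022, 0.772, 0.635, 700.112], [0.0, 0.0, 0.0, 1.0]] 0.9961309523809524
scene box 0.94 [241.5, 181.8, 99.8, 99.5] 4934 med [578.  -9.  24.] lo [464. -84.   5.] hi [696.  68.  96.] rgb [81. 59. 45.]
scene lid 0.91 [130.0, 234.0, 59.5, 71.6] 3598 med [ 519. -305.   14.] lo [ 410. -374.   11.] hi [ 600. -231.   45.] rgb [96. 58. 38.]
scene lid 0.86 [62.3, 186.3, 72.5, 51.4] 2298 med [ 229. -370.   15.] lo [ 120. -452.   10.] hi [ 309. -284.   46.] rgb [ 52. 124.  57.]
scene gouge 0.79 [334.2, 175.2, 61.0, 18.7] 551 med [488. 283.  19.] lo [432. 245.  -0.] hi [558. 337.  30.] rgb
[... 1551 characters left out ...]
9. -72.   4.] hi [683.  63.  84.] rgb [98. 85. 74.]
top clasp 0.65 [278.8, 219.8, 12.8, 10.4] 126 med [463. -43. 102.] lo [449. -59.  64.] hi [478. -26. 125.] rgb [161. 118.  68.]
top clasp 0.65 [281.8, 93.6, 12.1, 58.2] 408 med [783. -46.  26.] lo [694. -58.  13.] hi [844. -32.  33.] rgb [166. 129.  92.]
top wood_gouge 0.95 [280.2, 91.6, 13.9, 59.3] 465 med [784. -46.  25.] lo [692. -58.   2.] hi [847. -31.  33.] rgb [165. 127.  90.]
top pot 0.58 [348.4, 111.8, 36.3, 34.6] 854 med [ 752. -283.   21.] lo [ 702. -317.    0.] hi [ 783. -240.   74.] rgb [63. 56. 52.]
top carving 0.57 [158.7, 111.0, 32.9, 39.2] 868 med [722. 276.  41.] lo [694. 246.   5.] hi [772. 326. 148.] rgb [117.  81.  55.]
```

```bash
cat > m.py <<'E'
from h import *
def rect(W):
    # trimmed rectangle: yaw from minAreaRect, edges from percentiles
    (cx,cy),(w,h),a=cv2.minAreaRect(W[:,:2].astype(np.float32))
    if w<h: a+=90; w,h=h,w
    a=(a+90)%180-90; t=np.radians(a); R=np.array([[np.cos(t),-np.sin(t)],[np.sin(t),np.cos(t)]])
    q=W[:,:2]@R; lo,hi=np.percentile(q,1,0),np.percentile(q,99,0)
    return (R@((lo+hi)/2)).round(1),(hi-lo).round(1),round(a,1),(round(cx,1),round(cy,1)),(round(w),round(h))
def big(W,r=6):
    return W
def measure(n,what):
    c=cam(n); out={}
    for o in what:
        for r in finder.cut_out(o,n)[:1]:
            k=cv2.dilate(r["region"].astype(np.uint8),np.ones((5,5)))>0
            out[o]=(c,k)
    return c,out
def sel(c,k,zlo,zhi,f=lambda p:np.ones(p.shape[:2],bool)):
    W,u,v=world(c,k&f(c["pixels"].astype(int)))
    return W[(W[:,2]>zlo)&(W[:,2]<zhi)]
red=lambda p:(p[...,0]>p[...,1]*1.7)&(p[...,0]>p[...,2]*1.7)&(p[...,0]>80)
E
python3 - <<'E'
from m import *
for n in ("scene","top"):
    c,o=measure(n,("box","lid","gouge","clasp","carving","pot"))
    W=sel(c,o["box"][1],40,56); print(n,"boxrim",len(W),np.median(W[:,2]),rect(W))
    W=sel(c,o["lid"][1],9,22); print(n,"lidplate",len(W),np.median(W[:,2]),rect(W))
    W=sel(c,o["lid"][1],38,60); print(n,"lidhandle",len(W),np.median(W[:,2]),rect(W))
    W=sel(c,o["gouge"][1],8,45,red); print(n,"gougehandle",len(W),np.percentile(W[:,2],90),rect(W))
    W=sel(c,o["gouge"][1],5,45); print(n,"gougeall",len(W),np.median(W,0),rect(W))
    W=sel(c,o["clasp"][1],58,150); print(n,"clasp",len(W),W.mean(0),W[W[:,2]>np.percentile(W[:,2],90)].mean(0))
    W=sel(c,o["carving"][1],3,25); print(n,"carv",rect(W))
E
```

```text
scene boxrim 1196 47.546644200126366 (array([583.3,  -6.3]), array([216.1, 121.7]), 17.1, (581.9, -6.0), (222, 124))
scene lidplate 2015 14.321449048119234 (array([ 211., -366.]), array([203.5, 119.5]), -34.3, (209.7, -366.1), (212, 124))
scene lidhandle 143 45.35823838602562 (array([ 210.6, -366.5]), array([58.2, 20.7]), -35.5, (210.8, -366.8), (61, 21))
scene gougehandle 360 29.098243236807832 (array([472.6, 274.6]), array([102.8,  25. ]), 32.2, (471.6, 274.6), (106, 28))
scene gougeall 481 [487.73768575 280.02868405  21.52371275] (array([497.5, 290.6]), array([161.5,  24.5]), 32.2, (497.2, 290.7), (166, 28))
scene clasp 378 [468.98729149 -43.65298957  90.41506518] [456.61105882 -47.74759655 120.37362506]
scene carv (array([689.3, 340.6]), array([249.7, 107.3]), -43.4, (679.8, 350.1), (278, 109))
top boxrim 643 49.166946595249556 (array([583.2,  -4.5]), array([208.6, 119.4]), 17.8, (579.0, -6.0), (219, 120))
top lidplate 2609 15.483362662242598 (array([ 496.4, -300. ]), array([202.1, 119.7]), -22.8, (494.3, -300.6), (217, 134))
top lidhandle 145 47.01988373591985 (array([ 495.9, -301.6]), array([57.5, 19.9]), -22.6, (495.9, -301.6), (58, 20))
top gougehandle 364 32.03046882822766 (array([466.4, 277.6]), array([102.4,  28.2]), 32.2, (467.6, 278.2), (106, 29))
top gougeall 524 [477.76269677 283.17863828  24.56045704] (array([489.5, 292.8]), array([167.2,  37.4]), 31.1, (490.0, 293.3), (181, 44))
top clasp 128 [462.03862791 -44.30090319 101.39624276] [452.53747914 -48.26866267 125.43988183]
top carv (array([740.4, 292.2]), array([102.4, 101.6]), 77.9, (740.9, 292.6), (104, 103))
```

View pics/scene0.png

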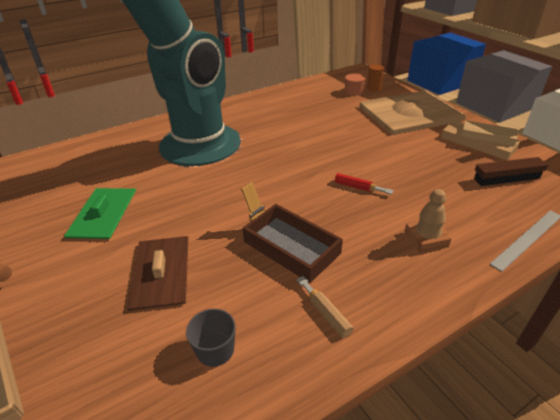

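View pics/top0.png

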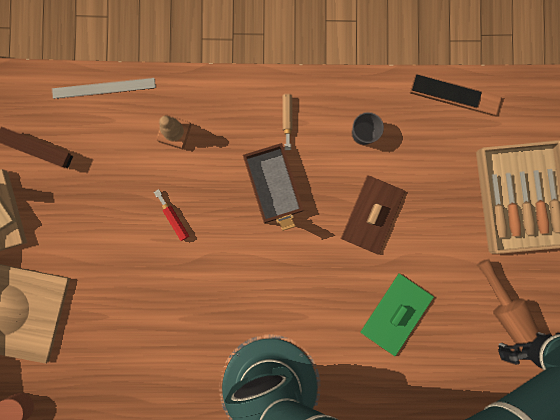

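The scene picture shows the dark lid at (160,270), the green decoy at (100,212), the red gouge at (365,185), the box at (292,240) with its clasp at (253,200), the wooden-handled gouge at (327,308), the pot at (212,337) and the carving at (430,220). The top picture agrees: gouge (170,215) with its blade to the upper left, and clasp (288,224). The rim, plate and handle heights (48, 14, 46 and 28 mm) also match, so I'm moving to the gouge.

```bash
python3 -m handwheel '[[[0.82,0.967,0],[0,0,0.56],1],[[0.82,0.967,0],[0,0,0.56],1],[[0.82,0.967,0],[0,0,0.56],1],[[0.82,0.967,0],[0,0,0.56],1],[[0.82,0.967,0],[0,0,0.56],1],[[0.82,0.967,0],[0,0,0.56],1],[[0.82,0.967,0],[0,0,0.56],1],[[0.82,0.967,0],[0,0,0.56],1],[[0.82,0.967,0],[0,0,0.56],1],[[0.82,0.967,0],[0,0,0.56],1]]' 30
```

```text
time: 2.5
tool_pos: [420.5, -309.9, 231.3]
tcp_rot: [[0.845, 0.534, -0.0], [0.534, -0.845, -0.0], [-0.0, -0.0, -1.0]]
ft_force: [-0.5, -0.8, -0.5]
width: 85.5
gripper_force: 0.0
```

```bash
python3 -m handwheel '[[[0.17,0.967,0],[0,0,0],1],[[0.17,0.967,0],[0,0,0],1],[[0.17,0.967,0],[0,0,0],1],[[0.17,0.967,0],[0,0,0],1],[[0.17,0.967,0],[0,0,0],1],[[0.17,0.967,0],[0,0,0],1],[[0.17,0.967,0],[0,0,0],1],[[0.17,0.967,0],[0,0,0],1]]'; python3 -m handwheel '[[[0.01,1,0],[0,0,0],1],[[0.01,1,0],[0,0,0],1],[[0.01,1,0],[0,0,0],1],[[0.01,1,0],[0,0,0],1],[[0.01,1,0],[0,0,0],1],[[0.01,1,0],[0,0,0],1],[[0.01,1,0],[0,0,0],1],[[0.01,1,0],[0,0,0],1]]'
```

```text
time: 3.3
tool_pos: [471.4, -20.6, 231.2]
tcp_rot: [[0.846, 0.533, -0.0], [0.533, -0.846, -0.0], [-0.0, 0.0, -1.0]]
ft_force: [-0.3, -0.1, -0.8]
width: 85.2
gripper_force: 0.0
time: 4.1
tool_pos: [475.0, 279.1, 230.7]
tcp_rot: [[0.846, 0.533, -0.001], [0.533, -0.846, -0.001], [-0.001, -0.0, -1.0]]
ft_force: [1.0, -1.0, -0.2]
width: 85.3
gripper_force: 0.0
```

```bash
python3 -m handwheel '[[[-0.005,0.003,-0.6],[0,0,0],1],[[-0.005,0.003,-0.6],[0,0,0],1],[[-0.005,0.003,-0.6],[0,0,0],1],[[-0.005,0.003,-0.6],[0,0,0],1],[[-0.005,0.003,-0.7],[0,0,0],1],[[-0.005,0.003,-0.753],[0,0,0],1],[[-0.005,0.003,-0.753],[0,0,0],1],[[-0.005,0.003,-0.753],[0,0,0],-1],[[-0.005,0.003,-0.753],[0,0,0],-1],[[-0.005,0.003,-0.753],[0,0,0],-1],[[-0.005,0.003,-0.753],[0,0,0],-1],[[-0.005,0.003,-0.753],[0,0,0],-1],[[-0.005,0.003,-0.753],[0,0,0],-1],[[-0.005,0.003,-0.753],[0,0,0],-1],[[-0.005,0.003,-0.753],[0,0,0],-1],[[-0.005,0.003,-0.753],[0,0,0],-1],[[-0.005,0.003,-0.753],[0,0,0],-1]]' 40
```

```text
time: 5.8
tool_pos: [473.4, 281.1, 6.3]
tcp_rot: [[0.846, 0.533, 0.001], [0.533, -0.846, 0.0], [0.001, 0.0, -1.0]]
ft_force: [-2.4, -2.9, 11.6]
width: 26.9
gripper_force: 38.9
```

```bash
python3 -m handwheel '[[[0,0,0.1],[0,0,0],-1],[[0,0,0.25],[0,0,0],-1],[[0,0,0.4],[0,0,-0.2],-1],[[0,0,0.5],[0,0,-0.4],-1],[[0,0,0.55],[0,0,-0.51],-1],[[0,0,0.55],[0,0,-0.51],-1],[[0,0,0.55],[0,0,-0.51],-1]]'
cat > boxfit.py <<'E'
from m import *
from scipy.optimize import least_squares
def fitrect(W,L,B,inner=None,x0=None):
    # signed-distance fit: points on the plate should lie inside LxB with boundary points on the edge: raster match
    (c,s,a,_,_)=rect(W)
    x0=[c[0],c[1],np.radians(a)] if x0 is None else x0
    def cost(p):
        t=p[2]; q=(W[:,:2]-p[:2])@np.array([[np.cos(t),-np.sin(t)],[np.sin(t),np.cos(t)]])
        ox=np.maximum(np.abs(q[:,0])-L/2,0); oy=np.maximum(np.abs(q[:,1])-B/2,0); r=np.hypot(ox,oy)
        if inner:
            ix=inner[0]/2-np.abs(q[:,0]); iy=inner[1]/2-np.abs(q[:,1]); r=r+np.maximum(np.minimum(ix,iy),0)
        return r
    r=least_squares(cost,x0,loss="soft_l1",f_scale=1.0,x_scale=[1,1,0.01],diff_step=1e-4)
    return r.x[:2].round(1),round(np.degrees(r.x[2]),1),round(r.cost/len(W),2)
E
python3 - <<'E'
from boxfit import *
for n in ("scene","top"):
    c,o=measure(n,("box","gouge"))
    W=sel(c,o["box"][1],43,53); print(n,"box",fitrect(W,206,120,(190,104),[583,-5,np.radians(17.4)]),len(W))
    W=world(c)[0]
    m=red(c["pixels"].astype(int)); W=sel(c,m,120,260); W=W[np.hypot(W[:,0]-475,W[:,1]-280)<90]
    print(n,"gouge handle",rect(W),np.percentile(W[:,2],[5,50,95]),len(W))
s=robot.observe(); print(s["tool_pos"],s["tcp_rot"].tolist() if hasattr(s["tcp_rot"],"tolist") else s["tcp_rot"])
E
```

```text
time: 6.5
tool_pos: [472.7, 280.7, 170.0]
tcp_rot: [[0.952, 0.305, 0.0], [0.305, -0.952, -0.0], [-0.0, 0.0, -1.0]]
ft_force: [0.0, -1.1, -1.8]
width: 26.9
gripper_force: 40.9
scene box (array([587. ,  -5.2]), np.float64(17.8), np.float64(0.34)) 1014
scene gouge handle (array([470.7, 275. ]), array([103. ,  33.2]), 25.9, (475.2, 264.3), (106, 60)) [169.08914674 185.90902032 193.76537474] 332
top box (array([584.1,  -4.1]), np.float64(17.8), np.float64(0.02)) 567Traceback (most recent call last):
  File "<stdin>", line 7, in <module>
  File "m.py", line 7, in rect
    q=W[:,:2]@R; lo,hi=np.percentile(q,1,0),np.percentile(q,99,0)
                       ~~~~~~~~~~~~~^^^^^^^
    return _quantile_unchecked(
        a, q, axis, out, overwrite_input, method, keepdims, weights)
    return _ureduce(a,
                    func=_quantile_ureduce_func,
    ...<5 lines>...
                    overwrite_input=overwrite_input,
                    method=method)
    r = func(a, **kwargs)
    result = _quantile(arr,
                       quantiles=q,
    ...<2 lines>...
                       out=out,
                       weights=wgt)
    slices_having_nans = np.isnan(arr[-1, ...])
                                  ~~~^^^^^^^^^
IndexError: index -1 is out of bounds for axis 0 with size 0
```

```bash
python3 -m handwheel '[[[0.287,-0.976,0],[0,0,0],-1],[[0.287,-0.976,0],[0,0,0],-1],[[0.287,-0.976,0],[0,0,0],-1],[[0.287,-0.976,0],[0,0,0],-1],[[0.287,-0.976,0],[0,0,0],-1],[[0.287,-0.976,0],[0,0,0],-1],[[0.287,-0.976,0],[0,0,0],-1],[[0.287,-0.976,0],[0,0,0],-1],[[0.287,-0.976,0],[0,0,0],-1]]'
python3 - <<'E'
from m import *
c=cam("scene"); save(c,"scene1.png")
m=red(c["pixels"].astype(int)); W=sel(c,m,120,260); W=W[np.hypot(W[:,0]-555,W[:,1]+12)<90]
t=np.radians(17.8); q=(W[:,:2]-[584,-4.3])@np.array([[np.cos(t),-np.sin(t)],[np.sin(t),np.cos(t)]])
print(np.percentile(q,[2,50,98],0)); 
for a in range(-90,30,15):
    k=(q[:,0]>a)&(q[:,0]<a+15)
    if k.sum()>5: print(a,k.sum(),np.percentile(W[k,2],[5,95]),np.median(q[k,1]))
print(robot.observe()["tool_pos"])
E
```

```text
time: 7.7
tool_pos: [558.7, -10.7, 170.1]
tcp_rot: [[0.953, 0.304, -0.001], [0.304, -0.953, 0.001], [-0.0, -0.001, -1.0]]
ft_force: [-0.9, 0.8, -0.9]
width: 26.9
gripper_force: 40.9
[[-79.90694675 -13.67015328]
 [ -3.88072519  -9.25525669]
 [ 21.34437727  10.71470614]]
-90 24 [174.00803054 190.33426669] -10.802324757178617
-75 28 [173.9651571  186.12497367] -11.182015036799616
-60 31 [173.22818031 186.28375337] -11.479215244245081
-30 19 [187.65049655 194.09757961] 1.3203206246953696
-15 71 [174.94272301 193.07929367] -7.272120328503069
0 78 [174.09875533 193.37741735] -8.368827694973893
15 58 [169.69356838 192.51611887] -5.548595505620289
[558.70760343 -10.28759464 170.23579048]
```

View pics/scene1.png

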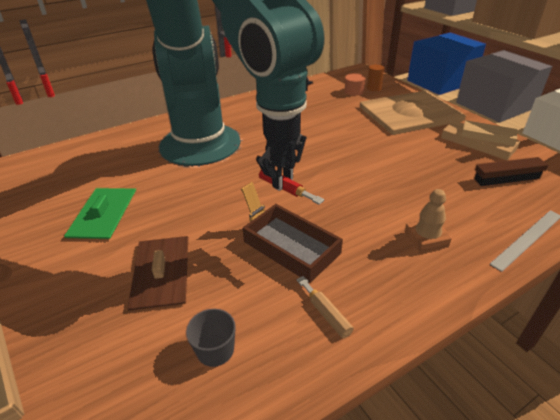

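The picture shows the red gouge level in the gripper at (290,187), over the box and in line with it. The clasp at (252,198) is clear, so I'm lowering it.

```bash
python3 -m handwheel '[[[0,0,-0.15],[0,0,0],-1],[[0,0,-0.3],[0,0,0],-1],[[0,0,-0.4],[0,0,0],-1],[[0,0,-0.45],[0,0,0],-1],[[0,0,-0.48],[0,0,0],-1],[[0,0,-0.5],[0,0,0],-1],[[0,0,-0.51],[0,0,0],-1],[[0,0,-0.515],[0,0,0],-1],[[0,0,-0.515],[0,0,0],-1],[[0,0,-0.515],[0,0,0],-1]]'
```

```text
time: 8.75
tool_pos: [559.3, -11.9, 16.4]
tcp_rot: [[0.953, 0.303, 0.001], [0.303, -0.953, -0.0], [0.001, 0.0, -1.0]]
ft_force: [0.3, 0.2, -0.8]
width: 27.2
gripper_force: 40.9
```

```bash
python3 -m handwheel '[[[0,0,-0.004],[0,0,0],-1],[[0,0,-0.008],[0,0,0],-1],[[0,0,-0.008],[0,0,0],-1]]'; python3 -m handwheel '[[[0,0,0],[0,0,0],0.1],[[0,0,0],[0,0,0],0.1],[[0,0,0],[0,0,0],0.1],[[0,0,0],[0,0,0],0.1],[[0,0,0],[0,0,0],0.1]]'
```

```text
time: 9.05
tool_pos: [559.3, -11.9, 14.3]
tcp_rot: [[0.953, 0.303, 0.0], [0.303, -0.953, -0.0], [0.0, 0.001, -1.0]]
ft_force: [-5.7, -0.5, 16.6]
width: 26.8
gripper_force: 43.0
time: 9.55
tool_pos: [559.0, -11.8, 13.4]
tcp_rot: [[0.953, 0.303, -0.0], [0.303, -0.953, 0.0], [-0.0, -0.0, -1.0]]
ft_force: [-0.4, 0.4, 0.3]
width: 47.0
gripper_force: 0.0
```

```bash
python3 -m handwheel '[[[0,0,0.06],[0,0,0],0.1],[[0,0,0.18],[0,0,0],0.1],[[0,0,0.33],[0,0,0],0.1],[[0,0,0.48],[0,0,0],0.1],[[0,0,0.62],[0,0,-0.3],0.1],[[0,0,0.62],[0,0,-0.6],0.1],[[0,0,0.62],[0,0,-0.8],0.3],[[0,0,0.62],[0,0,-0.8],0.3],[[0,0,0.62],[0,0,-0.8],0.3]]'
python3 - <<'E'
from boxfit import *
dark=lambda p:p[...,1]<p[...,0]
for n in ("scene","top"):
    c=cam(n)
    for r in finder.cut_out("lid",n):
        k=cv2.dilate(r["region"].astype(np.uint8),np.ones((5,5)))>0
        W=sel(c,k,9,22,dark); 
        if len(W)<500 or np.hypot(*(np.median(W[:,:2],0)-[496,-300]))>60: continue
        print(n,"plate",fitrect(W,206,120),len(W),np.median(W[:,2]),rect(W))
        W=sel(c,k,36,60,dark); print(n,"handle",rect(W),np.median(W[:,2]),len(W))
    m=red(c["pixels"].astype(int)); W=sel(c,m,10,60); W=W[np.hypot(W[:,0]-584,W[:,1]+4)<110]
    if len(W)>20: print(n,"gouge",rect(W),np.percentile(W[:,2],[5,50,95]),len(W))
print(robot.observe()["tool_pos"],robot.observe()["tcp_rot"])
E
```

```text
time: 10.45
tool_pos: [558.9, -11.7, 199.3]
tcp_rot: [[0.996, -0.089, -0.0], [-0.089, -0.996, 0.0], [-0.0, -0.0, -1.0]]
ft_force: [0.1, -0.0, 0.2]
width: 55.5
gripper_force: 0.0
scene plate (array([ 499.8, -300.6]), np.float64(-22.3), np.float64(0.0)) 3330 14.003080289225807 (array([ 500.6, -300.3]), array([203.2, 116.7]), -23.0, (499.5, -300.6), (210, 119))
scene handle (array([ 500. , -301.2]), array([58.4, 19.3]), -23.3, (498.5, -300.8), (63, 20)) 45.18604848106122 208
scene gouge (array([588.8,  -4.1]), array([201.1, 117.9]), 17.5, (587.9, -4.1), (206, 122)) [19.34538566 35.9891624  49.62394311] 765
top plate (array([ 496.7, -300.4]), np.float64(-22.9), np.float64(0.02)) 2593 15.424808751929731 (array([ 496.2, -300.5]), array([202.3, 120.4]), -24.7, (496.5, -301.2), (225, 127))
top handle (array([ 496.2, -301.3]), array([57.5, 19.8]), -23.2, (496.1, -301.7), (59, 21)) 46.857016229821966 147
[558.93107622 -11.86161783 199.2306727 ] [[ 9.95895701e-01 -9.05072673e-02 -4.33725077e-04]
 [-9.05071725e-02 -9.95895776e-01  2.33547349e-04]
 [-4.53082705e-04 -1.93333571e-04 -9.99999879e-01]]
```

```bash
python3 -m handwheel '[[[-0.203,-0.964,0],[0,0,-0.614],0.3],[[-0.203,-0.964,0],[0,0,-0.614],0.3],[[-0.203,-0.964,0],[0,0,-0.614],0.3],[[-0.203,-0.964,0],[0,0,-0.614],0.3],[[-0.203,-0.964,0],[0,0,-0.614],0.3],[[-0.203,-0.964,0],[0,0,-0.614],0.3],[[-0.203,-0.964,0],[0,0,-0.614],0.3],[[-0.203,-0.964,0],[0,0,-0.614],0.3],[[-0.203,-0.964,0],[0,0,-0.614],0.3],[[-0.203,-0.964,0],[0,0,-0.614],0.3]]'
python3 - <<'E'
from m import *
for n in ("top","scene"):
    c=cam(n); p=c["pixels"].astype(int); m=(p[...,0]>2.2*p[...,1])&(p[...,0]>90)
    W=sel(c,m,5,60); t=np.radians(17.8); q=(W[:,:2]-[585.5,-4.3])@np.array([[np.cos(t),-np.sin(t)],[np.sin(t),np.cos(t)]])
    k=(abs(q[:,0])<90)&(abs(q[:,1])<50); print(n,k.sum(),np.percentile(q[k],[3,50,97],0).round(1),np.percentile(W[k,2],[5,50,95]).round(1))
    cv2.imwrite(f"pics/box_{n}.png",cv2.resize(c["pixels"][130:290,230:350,::-1],None,fx=3,fy=3))
E
```

```text
time: 11.65
tool_pos: [498.6, -299.9, 199.5]
tcp_rot: [[0.922, -0.387, 0.0], [-0.387, -0.922, 0.0], [-0.0, -0.0, -1.0]]
ft_force: [1.0, -0.5, 0.5]
width: 55.6
gripper_force: 0.0
top 335 [[-84.6 -11. ]
 [-35.7   2.5]
 [ 13.7  15. ]] [27.5 35.3 41.4]
scene 463 [[-82.1 -14. ]
 [-30.2  -7. ]
 [ 18.5  13.8]] [17.9 32.9 37.6]
```

View pics/box_top.png

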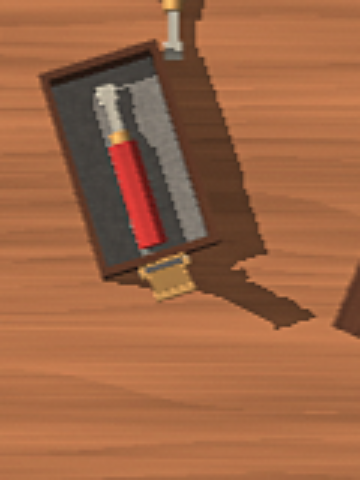

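The crop shows the red gouge lying flat in the box, with the handle at (138,195) and the blade at (107,100). Next I grip the lid's handle.

```bash
python3 -m handwheel '[[[0,-0.002,-0.15],[0,0,0],0.3],[[0,-0.002,-0.3],[0,0,0],0.3],[[0,-0.002,-0.42],[0,0,0],0.3],[[0,-0.002,-0.52],[0,0,0],0.3],[[0,-0.002,-0.57],[0,0,0],0.3],[[0,-0.002,-0.595],[0,0,0],0.3],[[0,-0.002,-0.595],[0,0,0],0.3],[[0,-0.002,-0.595],[0,0,0],-1],[[0,-0.002,-0.595],[0,0,0],-1],[[0,-0.002,-0.595],[0,0,0],-1],[[0,-0.002,-0.595],[0,0,0],-1],[[0,-0.002,-0.595],[0,0,0],-1],[[0,-0.002,-0.595],[0,0,0],-1],[[0,-0.002,-0.595],[0,0,0],-1],[[0,-0.002,-0.595],[0,0,0],-1]]' 60
```

```text
time: 13.25
tool_pos: [498.8, -302.0, 22.3]
tcp_rot: [[0.921, -0.389, 0.002], [-0.389, -0.921, -0.001], [0.002, 0.0, -1.0]]
ft_force: [-1.8, 1.1, 10.3]
width: 18.3
gripper_force: 59.8
```

```bash
python3 -m handwheel '[[[0,0,0.04],[0,0,0],-1],[[0,0,0.12],[0,0,0],-1],[[0,0,0.24],[0,0,0],-1],[[0,0,0.36],[0,0,0.15],-1],[[0,0,0.48],[0,0,0.35],-1],[[0,0,0.58],[0,0,0.55],-1],[[0,0,0.6],[0,0,0.7],-1],[[0,0,0.6],[0,0,0.7],-1]]'; python3 -m handwheel '[[[0.05,0.15,0],[0,0,0.1],-1],[[0.1,0.3,0],[0,0,0.25],-1],[[0.14,0.45,0],[0,0,0.4],-1],[[0.18,0.6,0],[0,0,0.55],-1],[[0.22,0.75,0],[0,0,0.7],-1],[[0.26,0.87,0],[0,0,0.72],-1],[[0.28,0.95,0],[0,0,0.72],-1],[[0.29,0.99,0],[0,0,0.72],-1],[[0.29,0.99,0],[0,0,0.72],-1],[[0.29,0.99,0],[0,0,0.72],-1]]'
python3 - <<'E'
from boxfit import *
dark=lambda p:p[...,1]<p[...,0]
for n in ("scene","top"):
    c=cam(n); save(c,n+"2.png"); tz=robot.observe()["tool_pos"]; print(tz)
    for r in finder.cut_out("lid",n):
        k=cv2.dilate(r["region"].astype(np.uint8),np.ones((5,5)))>0
        W=sel(c,k,tz[2]-18,tz[2]+2,dark); print(n,r["conf"],r["extent"],len(W))
        if len(W)<400: continue
        W=W[np.hypot(W[:,0]-585,W[:,1]+4)<130]
        print(n,"plate",fitrect(W,206,120,None,[585.5,-4.5,np.radians(17.8)]),np.percentile(W[:,2],[10,50,90]),rect(W))
        A=np.c_[W[:,:2]-W[:,:2].mean(0),np.ones(len(W))]; print("slope",np.linalg.lstsq(A,W[:,2],rcond=None)[0])
E
```

```text
time: 14.05
tool_pos: [498.4, -302.0, 203.1]
tcp_rot: [[0.999, -0.048, 0.002], [-0.048, -0.999, -0.002], [0.002, 0.001, -1.0]]
ft_force: [0.1, 0.0, -3.6]
width: 19.2
gripper_force: 59.0
time: 15.05
tool_pos: [584.7, -5.8, 200.6]
tcp_rot: [[0.953, 0.304, -0.001], [0.304, -0.953, -0.001], [-0.001, 0.0, -1.0]]
ft_force: [-0.5, -1.7, -2.6]
width: 18.7
gripper_force: 59.2
[584.76445328  -6.23767073 200.67577341]
scene 0.78 [240.0, 156.5, 106.4, 60.5] 2866
scene plate (array([585.5,  -6.5]), np.float64(17.8), np.float64(0.0)) [190.95204609 192.6558784  193.98094624] (array([587. ,  -6.8]), array([202.5, 117.7]), 17.4, (584.8, -5.4), (208, 123))
slope [-9.06375406e-03  8.01251807e-03  1.92512717e+02]
scene 0.73 [63.1, 187.1, 71.4, 49.6] 0
[584.86860303  -6.16779114 200.86369036]
top 0.78 [363.5, 273.7, 71.3, 84.4] 0
```

```bash
python3 -m handwheel '[[[0.006,0.006,-0.1],[0,0,0],-1],[[0.006,0.006,-0.2],[0,0,0],-1],[[0.006,0.006,-0.28],[0,0,0],-1],[[0.006,0.006,-0.35],[0,0,0],-1],[[0.006,0.006,-0.39],[0,0,0],-1],[[0.006,0.006,-0.415],[0,0,0],-1],[[0.006,0.006,-0.415],[0,0,0],-1],[[0.006,0.006,-0.415],[0,0,0],-1]]'
python3 - <<'E'
from boxfit import *
c=cam("scene"); tz=robot.observe()["tool_pos"]; print(tz)
cv2.imwrite("pics/lid_scene.png",cv2.resize(c["pixels"][150:300,210:370,::-1],None,fx=4,fy=4,interpolation=cv2.INTER_CUBIC))
E
```

```text
time: 16.05
tool_pos: [587.4, -2.9, 77.3]
tcp_rot: [[0.952, 0.306, 0.001], [0.306, -0.952, 0.0], [0.001, 0.0, -1.0]]
ft_force: [-0.1, -0.2, -2.5]
width: 18.7
gripper_force: 59.2
[587.46237948  -2.89560312  77.41382086]
```

View pics/lid_scene.png

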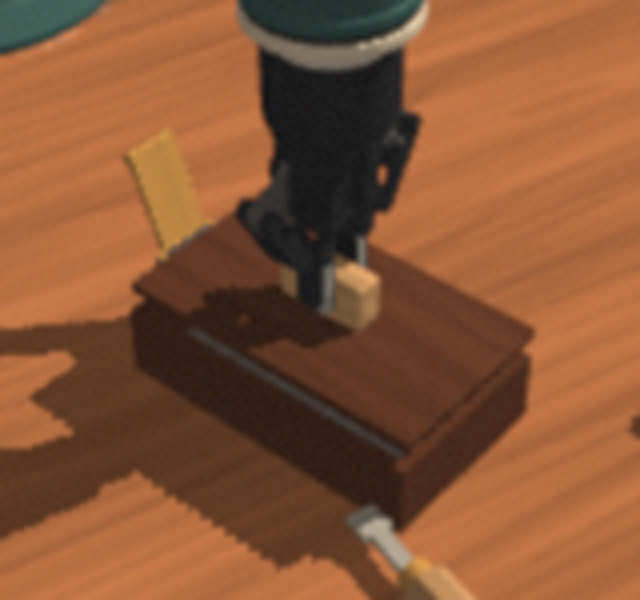

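The crop shows the lid hovering level just above the rim and lined up with the box, its corners at (135,288), (405,455) and (533,333). I'll shift it 1 mm and lower it.

```bash
python3 -m handwheel '[[[-0.003,-0.005,-0.01],[0,0,0],-1],[[-0.003,-0.005,-0.02],[0,0,0],-1],[[-0.003,-0.005,-0.03],[0,0,0],-1],[[-0.003,-0.005,-0.035],[0,0,0],-1],[[-0.003,-0.005,-0.038],[0,0,0],-1],[[-0.003,-0.005,-0.038],[0,0,0],-1],[[-0.003,-0.005,-0.038],[0,0,0],-1]]'
```

```text
time: 16.8
tool_pos: [586.0, -4.3, 65.1]
tcp_rot: [[0.952, 0.306, -0.0], [0.306, -0.952, 0.0], [0.0, -0.0, -1.0]]
ft_force: [-0.0, 0.1, -2.2]
width: 18.9
gripper_force: 59.2
```

```bash
python3 -m handwheel '[[[0,0,-0.004],[0,0,0],-1],[[0,0,-0.006],[0,0,0],-1],[[0,0,-0.006],[0,0,0],-1]]'
```

```text
time: 17.1
tool_pos: [586.2, -4.3, 64.3]
tcp_rot: [[0.952, 0.306, 0.0], [0.306, -0.952, -0.0], [0.0, 0.0, -1.0]]
ft_force: [-8.1, -2.2, 16.7]
width: 19.2
gripper_force: 62.0
```

Contact came at z = 64.3, which is the seated height. I'm letting go and checking the lid and clasp.

```bash
python3 -m handwheel '[[[0,0,0],[0,0,0],0.1],[[0,0,0],[0,0,0],0.1],[[0,0,0],[0,0,0],0.1],[[0,0,0],[0,0,0],0.1],[[0,0,0],[0,0,0],0.1],[[0,0,0.05],[0,0,0],0.1],[[0,0,0.15],[0,0,0],0.1],[[0,0,0.3],[0,0,0],0.1],[[0,0,0.45],[0,0,0],0.1],[[0,0,0.45],[0,0,0],0.1],[[-0.14,-0.05,0.45],[0,0,0],-1],[[-0.28,-0.09,0.45],[0,0,0],-1],[[-0.42,-0.135,0.45],[0,0,0],-1],[[-0.542,-0.174,0.45],[0,0,0],-1],[[-0.542,-0.174,0.45],[0,0,0],-1],[[-0.542,-0.174,0.45],[0,0,0],-1],[[-0.542,-0.174,0.45],[0,0,0],-1]]'
python3 - <<'E'
from boxfit import *
for n in ("scene","top"):
    c=cam(n)
    W,u,v=world(c); t=np.radians(17.8)
    q=(W[:,:2]-[585.5,-4.5])@np.array([[np.cos(t),-np.sin(t)],[np.sin(t),np.cos(t)]])
    k=(abs(q[:,0])<140)&(abs(q[:,1])<90)&(W[:,2]>51)&(W[:,2]<63)&(q[:,0]>-103)
    P=np.c_[q[k],W[k,2]]; i=(abs(P[:,0])<95)&(abs(P[:,1])<50)
    A=np.c_[P[i,:2],np.ones(i.sum())]; print(n,"plane",np.linalg.lstsq(A,P[i,2],rcond=None)[0].round(4),"edges",np.percentile(P,1,0).round(1),np.percentile(P,99,0).round(1))
    k=(abs(q[:,0])<40)&(abs(q[:,1])<20)&(W[:,2]>80)&(W[:,2]<95); print("handle",rect(np.c_[q[k],W[k,2]]))
    k=(q[:,0]>-165)&(q[:,0]<-100)&(abs(q[:,1])<25)&(W[:,2]>66)&(W[:,2]<140)
    p=c["pixels"].astype(int)[v,u]; k&=(p[:,0]>110)&(p[:,1]>75)
    P=np.c_[q[k],W[k,2]]; print("clasp",k.sum(),np.percentile(P,[2,50,98],0).round(1).tolist(),np.polyfit(P[:,2]-56,P[:,0]+111,1))
E
```

```text
time: 18.8
tool_pos: [424.3, -56.2, 198.9]
tcp_rot: [[0.952, 0.306, 0.001], [0.306, -0.952, 0.0], [0.001, 0.0, -1.0]]
ft_force: [0.1, -0.1, 0.6]
width: 0.1
gripper_force: 0.0
scene plane [-5.00000e-04  1.20000e-03  5.65904e+01] edges [-98.8 -60.2  51.9] [103.7  58.   59.8]
handle (array([ 2. , -0.8]), array([58.5, 20.7]), 0.4, (1.7, -0.7), (60, 21))
clasp 315 [[-138.8, -18.6, 67.2], [-125.1, -2.1, 96.4], [-113.3, 16.5, 121.6]] [-0.40809481  1.97223593]
top plane [ 6.00000e-04 -1.80000e-03  5.74908e+01] edges [-87.7 -57.6  51.7] [99.3 60.3 62.7]
handle (array([-1.7,  1.3]), array([59.2, 19.5]), 0.5, (-1.8, 1.3), (60, 20))Traceback (most recent call last):
  File "<stdin>", line 12, in <module>
    return _quantile_unchecked(
        a, q, axis, out, overwrite_input, method, keepdims, weights)
    return _ureduce(a,
                    func=_quantile_ureduce_func,
    ...<5 lines>...
                    overwrite_input=overwrite_input,
                    method=method)
    r = func(a, **kwargs)
    result = _quantile(arr,
                       quantiles=q,
    ...<2 lines>...
                       out=out,
                       weights=wgt)
    slices_having_nans = np.isnan(arr[-1, ...])
                                  ~~~^^^^^^^^^
IndexError: index -1 is out of bounds for axis 0 with size 0
```

```bash
python3 -m handwheel '[[[0,0,-0.12],[0,0,0],-1],[[0,0,-0.25],[0,0,0],-1],[[0,0,-0.33],[0,0,0],-1],[[0,0,-0.33],[0,0,0],-1],[[0.04,0.013,-0.33],[0,0,0],-1],[[0.07,0.022,-0.325],[0,0,0],-1],[[0.1,0.032,-0.32],[0,0,0],-1],[[0.14,0.045,-0.317],[0,0,0],-1],[[0.17,0.055,-0.317],[0,0,0],-1],[[0.2,0.064,-0.317],[0,0,0],-1],[[0.227,0.073,-0.33],[0,0,0],-1],[[0.254,0.082,-0.347],[0,0,0],-1],[[0.275,0.088,-0.372],[0,0,0],-1],[[0.293,0.094,-0.4],[0,0,0],-1],[[0.3,0.097,-0.42],[0,0,0],-1],[[0.308,0.099,-0.443],[0,0,0],-1],[[0.311,0.1,-0.452],[0,0,0],-1],[[0.311,0.1,-0.455],[0,0,0],-1],[[0.311,0.1,-0.455],[0,0,0],-1]]'
python3 - <<'E'
from m import *
c=cam("scene"); cv2.imwrite("pics/clasp.png",cv2.resize(c["pixels"][150:300,210:370,::-1],None,fx=4,fy=4,interpolation=cv2.INTER_CUBIC))
E
```

```text
time: 20.8
tool_pos: [516.6, -26.6, 61.8]
tcp_rot: [[0.952, 0.306, -0.0], [0.306, -0.952, 0.0], [-0.0, -0.0, -1.0]]
ft_force: [0.4, 0.3, 0.8]
width: -0.2
gripper_force: 0.0
```

View pics/clasp.png

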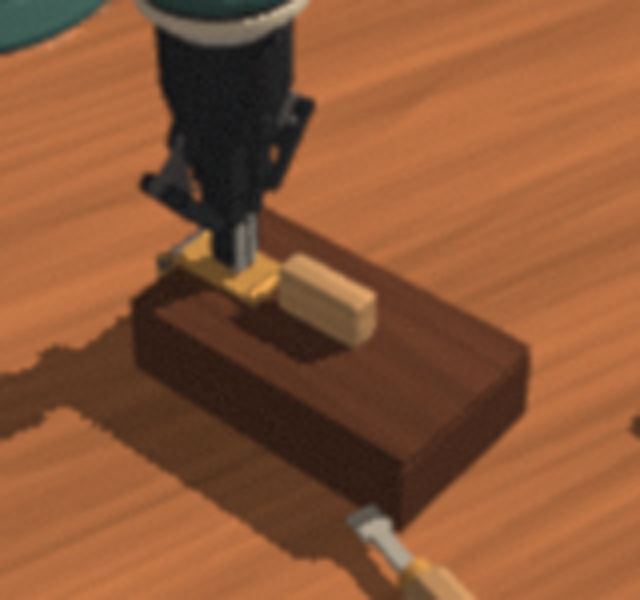

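The crop shows the clasp over at (225,272), almost flat on the closed lid under the fingertips. I'll press it home, then rise clear.

```bash
python3 -m handwheel '[[[0,0,-0.005],[0,0,0],-1],[[0,0,-0.01],[0,0,0],-1],[[0,0,-0.01],[0,0,0],-1]]'; python3 -m handwheel '[[[0,0,0.03],[0,0,0],-1],[[0,0,0.15],[0,0,0],-1],[[0,0,0.3],[0,0,0],-1],[[-0.15,0,0.45],[0,0,0],-1],[[-0.3,0,0.5],[0,0,0],-1],[[-0.45,0,0.5],[0,0,0],-1],[[-0.45,0,0.5],[0,0,0],-1],[[-0.45,0,0.5],[0,0,0],-1]]'
python3 - <<'E'
from boxfit import *
for n in ("scene","top"):
    c=cam(n); cv2.imwrite(f"pics/end_{n}.png",cv2.resize(c["pixels"][150:300,210:370,::-1],None,fx=4,fy=4,interpolation=cv2.INTER_CUBIC))
    W,u,v=world(c); t=np.radians(17.8)
    q=(W[:,:2]-[585.5,-4.5])@np.array([[np.cos(t),-np.sin(t)],[np.sin(t),np.cos(t)]])
    p=c["pixels"].astype(int)[v,u]
    k=(q[:,0]>-100)&(q[:,0]<95)&(abs(q[:,1])<50)&(W[:,2]<63)&(W[:,2]>50)&((q[:,0]>-35)|(abs(q[:,1])>25))
    P=np.c_[q,W[:,2]]; A=np.c_[P[k,:2],np.ones(k.sum())]; print(n,"lid plane",np.linalg.lstsq(A,P[k,2],rcond=None)[0].round(4))
    k=(q[:,0]>-108)&(q[:,0]<-48)&(abs(q[:,1])<14)&(W[:,2]>50)&(W[:,2]<130); print("clasp z(x)",np.polyfit(P[k,0]+111,P[k,2],1).round(3),k.sum())
    k=(abs(q[:,0])<40)&(abs(q[:,1])<20)&(W[:,2]>80)&(W[:,2]<95); print("handle",rect(P[k]))
    for o,w in (("wood_gouge",0),("pot",0),("carving",0)):
        r=finder.cut_out(o,n)
        if r: print(o,round(r[0]["conf"],2),np.median(world(c,r[0]["region"])[0],0).round())
E
```

```text
time: 21.15
tool_pos: [517.0, -26.7, 60.9]
tcp_rot: [[0.952, 0.306, 0.001], [0.306, -0.952, -0.001], [0.0, 0.001, -1.0]]
ft_force: [-16.8, -0.4, 48.1]
width: -0.1
gripper_force: 24.1
time: 21.95
tool_pos: [381.2, -27.0, 209.5]
tcp_rot: [[0.952, 0.305, 0.002], [0.305, -0.952, -0.002], [0.001, 0.002, -1.0]]
ft_force: [1.0, -0.4, -0.2]
width: -0.3
gripper_force: 0.0
scene lid plane [-7.00000e-04  7.00000e-04  5.65885e+01]
clasp z(x) [7.0000e-03 6.1393e+01] 180
handle (array([ 1.8, -1.1]), array([58.7, 20.9]), 0.3, (1.6, -0.2), (61, 23))
wood_gouge 0.93 [804. -51.  23.]
pot 0.87 [ 729. -276.   40.]
carving 0.85 [753. 271.  47.]
top lid plane [7.00000e-04 1.00000e-03 5.74744e+01]
clasp z(x) [2.5000e-02 6.1687e+01] 206
handle (array([-1.7,  1.3]), array([58.5, 19.6]), 1.1, (-1.8, 1.2), (60, 20))
wood_gouge 0.74 [786. -46.  25.]
pot 0.84 [ 750. -285.   24.]
carving 0.69 [722. 277.  42.]
```

View pics/end_scene.png

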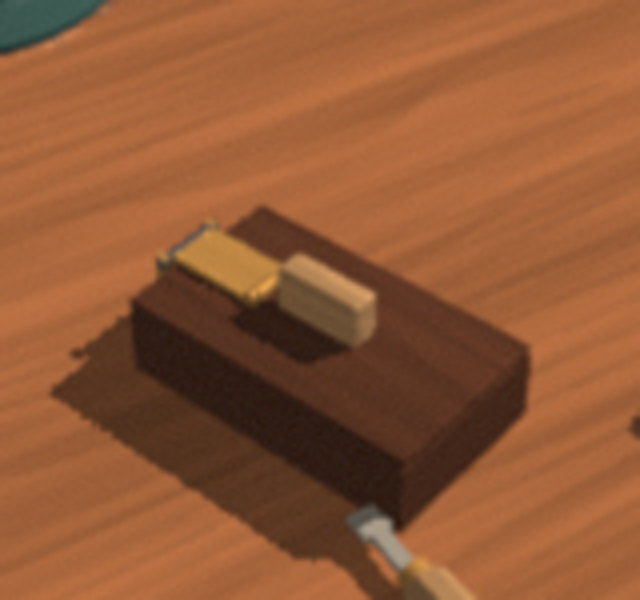

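The picture shows the lid flush all round and the clasp flat on it at (225,265). The pot, carving and wooden-handled gouge are where they started, and the arm is clear, so I'm handing in.

```bash
python3 -c "
from bench import robot
print(robot.sign_off())"
```

```text
the job is handed in; nothing more can be done
None
```

The job is handed in at about 22 s of the 72 allowed, though no verdict came back: the red gouge is in the box, the lid is seated and level, the clasp is flat on it, and the pot, carving and wooden-handled gouge were not moved.

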